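Close, pin and hold the clay drying press

TASK

Swing the lid of the wooden drying press down until it is fully shut on the clay tile, then push the wooden pin through the lined-up holes of the catch at the front of the press, all the way in until its handle meets the catch, and let go of the pin. Then press down firmly (about 10 N) with the fingertips on the round pad in the middle of the lid and finish while still pressing, so that the press is held shut; leave the other things on the table where they are.

Things in the scene. Friction and masses are not known exactly. Their poses are not given: they have to be found in the camera images.
- press: Fixed clamshell press of plywood: tray 160 (x) x 180 (y) x 40 high with a round dark clay tile in it. Origin: centre of the underside, on the table; x points from the front (catch side, towards the robot) to the hinge side, y runs along the hinge, z up. The tray's front face is at x = -80; in front of its middle stands the catch (see hole) on a nose 50 wide, 28 high, to x = -140
- lid (a joint): Lid angle in rad: 0 = fully shut (hard stop), grows as it swings up and away from the robot, to 1.5; starts at 0.6 to 1.15. Stiff hinge: the lid stays where it is left; up to about 6 N at the free edge pushes it down. Lid: plywood plate 160 long from the hinge, 180 wide, 16 thick (8 either side of the plane through the hinge line), 0.35 kg; shut, its top is 56 above the table
- hinge (a point): Middle of the hinge line (press x = 80, y = 0, z = 48)
- hole (a point): Centre of the catch, on the hole axis midway between its two lugs (press x = -122, y = 0, z = 48). The upright lugs, 36 (x) x 12 (y), z 28 to 68, stand at y 13 to 25 and -25 to -13 (26 gap for the lid's tongue), each with a 15 diameter hole along press y. Outer faces at y = 25 and -25; the pin may go in from either end
- tongue (a point): Centre of the eye at the end of the lid's tongue, 202 from the hinge line in the lid's mid plane; the tongue is 20 wide, at the middle of the lid's free edge, reaching to 218 from the hinge; the eye (32 x 20 x 32) has an 18 diameter hole along y. Lid shut, it lies at hole and the three holes line up
- pad (a point): Round dark wooden pad, 64 diameter, 8 high, fixed on the outside of the lid, 80 from the hinge (middle of the plate); this point: centre of its top. With the lid shut its top lies at 64 above the table
- pin: Loose wooden pin, about 45 g: block handle 40 long (x) x 24 wide (y) x 50 high (z); from its end a 12 diameter dowel sticks out 70 along +x (x = 20 to 90), last 12 tapering to 6. Dowel axis 27 above the underside. Origin: centre of the handle's underside. Stands on its handle right or left of the press, dowel pointing to world +y within 0.5 rad
- pin_mid (a point): Point on the dowel's axis 25 from the handle's end face (pin x = 45, z = 27). Fully in, the end face touches a lug's outer face, this point is at hole, and the dowel sticks out 20 beyond the other lug
- pot: White round bowl, 72 diameter, 50 high, loose; on the other side of the press from the pin. Leave alone. Origin: centre of underside
- disc_a: Loose clay disc, 56 diameter, 10 high, near the robot on its right. Leave alone. Origin: centre of underside
- disc_b: Like disc_a, near the robot on its left. Leave alone
- disc_c: Like disc_a, on the right of the press. Leave alone
- brush: Loose flat brush, 160 long, lying flat on the left of the press. Leave alone. Origin: centre of underside
- jar: Closed jar, 60 diameter, 80 high, on the right. Leave alone. Origin: centre of underside

How it is judged:
By the outcome, as a careful person would: the job done as asked, in the order asked, and still so for the second after the job is handed in, while the arm keeps its last pose, push and grip.
It also fails if it takes over 70 s, if anything falls off the work surface, if the arm or the gripper's body presses on something with over 40 N, if the wrist force passes 120 N, or if a joint passes its speed limit or range.

ROBOT

A 7-joint arm with a two-finger parallel gripper is mounted at the origin on the work surface. World frame = base frame: x ahead of the robot, y to its left, z up, the work surface at z = 0. Lengths are in m, angles in rad, forces in N, time in s.
With the tool pointing down it reaches from about 0.4 to 0.925 m from the base axis. Payload 4.1 kg.
Tool frame: the origin (TCP) lies between the finger pads, 19 mm behind the fingertips; this is the grasp point; z points along the fingers, y is the direction in which the jaws open and shut (so a half turn about z gives the same grasp; the last joint's range is limited). The gripper opens to 85 mm and grips with 20 to 120 N. Pads are 22 mm wide; open, the fingers measure 114 mm over their backs; the gripper's body (76 mm by 85 mm) begins 54 mm behind the grasp point. The pads swing forward as they close: fully open they stand 13 mm farther back than shut.
Start: joints at [-1.348, 0.398, 0.045, 1.537, -0.019, 1.207, -0.051], TCP at [0.206, 0.617, 0.25] pointing down, gripper open.
Joint ranges: [-2.82, 2.82], [-0.49, 2.23], [-1.37, 1.46], [0, 2.46], [-1.36, 4.5], [0.23, 2], [-2.94, 2.94]. Speed limits (rad/s): [2.57, 2.57, 3.14, 3.14, 3.14, 3.14, 3.14].

INTERFACE

Orientations are given as a unit quaternion [w, x, y, z].
In Python, from bench import read_state, snapshot, close_job gives the robot as it stands.
- The arm moves only by the tool carry_out, never from a script. Its argument "series" is a list of rows, each a list of 6 numbers: the shift along the tool's x, y, z in mm, then the turn, a rotation vector about the tool's x, y, z in rad. A call has 1 to 20 rows; each row is the pose to reach, as a shift and turn from the pose measured when the call began, along the tool's axes at that moment; what a row does not reach only later rows make up. A row lasts 1/10 s, in which the tool goes at most 50 mm and 8.59 degrees, less where a joint would pass 70% of its speed; a pose out of reach is approached as far as the arm can. A call with a gripper value outside its range is refused whole. "jaw" is the closure, from -1 (fully open) to 1 (shut), set as the call begins (left out, the last holds). The fingers move at their own pace and stop on an object; "squeeze" is the grip in N (left out, the last holds). Time passes only in rows, so rows that repeat a pose let the fingers close. It gives the time, the measured TCP pose, the force and the opening at its end, in the units of the state.
- read_state(): the state, without advancing time (a new reading comes with each control period).
- snapshot(name): name is "side" or "top" or "wrist"; returns a dict with "pixels" (420x560x3 uint8, red, green, blue), "fx", "fy", "cx", "cy" (pixels), "position" and "orientation" of the camera in the world. Camera axes: x right, y down, z forward; pixel columns grow to the right and rows downward; lengths in m; the calibration is good to about 2 mm. A picture is of the moment at which its call begins. There is no depth.
- close_job(): hands the job in, once; it reports no verdict.
The state is a dict: "t": time; "joints": joint angles; "joint_velocities": joint speeds; "tau": joint torques, N m; "ee_pos": TCP position; "eef_rot": TCP orientation; "wrist_force": force on the tool from outside, world axes, zero at the start; "wrist_torque": the same for the moment, N m; "finger_gap": finger opening in m.
Only numpy, scipy, OpenCV 4.12 (cv2) and the standard library are available. Lean on these libraries where they do the work, as an engineer would, in place of code of your own. Each camera call takes 0.05 s, during which the arm holds its last target. There are 200 camera calls.

## Working session

There is one attempt and no reset: what is moved stays moved. The work goes in short steps, Python scripts to look and compute and a tool call to move; the robot and the scene stay as the last step left them, time stands still between calls to the robot, and variables do not carry over. Pictures are saved under pics/ and viewed, about 8 in all and at most 12, crops included, and the job is handed in when it is done.

Besides the shell and the picture viewer there is one more tool, called after ">>>" as name(argument=value, ...), one argument or row to a line, values as JSON. carry_out: Moves the arm, as the interface text tells. Its arguments: {"type":"object","properties":{"series":{"type":"array"},"jaw":{"type":"number"},"squeeze":{"type":"number"}},"required":["series"]}

```bash
mkdir -p pics; ls
cat > h.py <<'E'
import numpy as np, cv2
from scipy.spatial.transform import Rotation as R
from bench import read_state, snapshot, close_job
def q2R(q): return R.from_quat([q[1],q[2],q[3],q[0]]).as_matrix()
def ray(s,u,v):
    d=q2R(s["orientation"])@np.array([(u-s["cx"])/s["fx"],(v-s["cy"])/s["fy"],1.])
    return np.array(s["position"]),d
def onz(s,u,v,z):
    p,d=ray(s,u,v); return p+d*(z-p[2])/d[2]
def proj(s,P):
    c=q2R(s["orientation"]).T@(np.array(P)-np.array(s["position"]))
    return np.array([s["fx"]*c[0]/c[2]+s["cx"],s["fy"]*c[1]/c[2]+s["cy"]])
def two(s1,a,s2,b):
    p,d=ray(s1,*a);q,e=ray(s2,*b)
    t=np.linalg.lstsq(np.c_[d,-e],q-p,rcond=None)[0]
    A=p+d*t[0];B=q+e*t[1]; return (A+B)/2,np.linalg.norm(A-B)
def save(s,f): cv2.imwrite(f,cv2.cvtColor(s["pixels"],cv2.COLOR_RGB2BGR))
E
python3 - <<'E'
from h import *
import pickle
for n in("top","side"):
    s=snapshot(n);save(s,f"pics/{n}0.png");pickle.dump(s,open(n+"0.pkl","wb"))
    print(n,s["fx"],np.round(s["position"],3),np.round(s["orientation"],3))
s=read_state();print({k:np.round(v,3) for k,v in s.items()})
E
```

```text
pics
top 381.09789017276034 [0.517 0.008 0.955] [ 0.029 -0.705  0.708 -0.026]
side 510.22628423935566 [0.453 0.913 0.755] [ 0.033 -0.045  0.896 -0.441]
{'t': np.float64(0.1), 'joints': array([-1.348,  0.399,  0.045,  1.538, -0.019,  1.207, -0.051]), 'joint_velocities': array([-0.001, -0.002, -0.002, -0.005,  0.   ,  0.001,  0.001]), 'tau': array([ 4.0000e-03, -4.7626e+01,  1.3700e+00, -2.5495e+01,  1.2000e-02,
        5.0000e-03,  0.0000e+00]), 'ee_pos': array([0.205, 0.616, 0.249]), 'eef_rot': array([-0.   ,  0.16 ,  0.987, -0.001]), 'wrist_force': array([ 0.474,  0.582, -1.109]), 'wrist_torque': array([-0.051,  0.008, -0.046]), 'finger_gap': np.float64(0.086)}
```

View pics/top0.png

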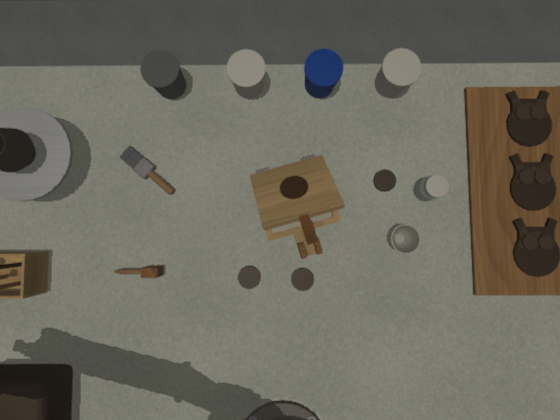

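View pics/side0.png

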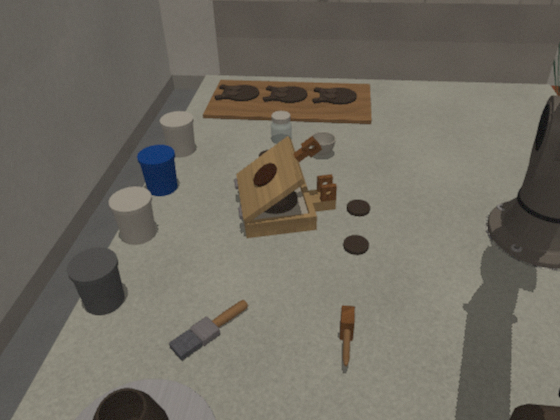

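The top view (up = +x, left = +y) shows the press near (295,205) with the lid open and the pin at (150,272). The pin's dowel points left (+y). The pot is at (404,238), and discs lie at (249,277), (303,279) and (384,181). I'll crop both views for corner measurements.

Run:
```python
import cv2
a=cv2.imread("pics/top0.png")[140:290,235:360]; b=cv2.imread("pics/side0.png")[125:245,225:345]
c=cv2.imread("pics/top0.png")[250:295,105:170]
a=cv2.resize(a,None,fx=3.2,fy=4,interpolation=3) if 0 else cv2.resize(a,None,fx=3,fy=3,interpolation=3)
b=cv2.resize(b,None,fx=3,fy=3,interpolation=3)
import numpy as np
o=np.zeros((590,760,3),np.uint8); o[:450,:375]=a;o[:360,390:750]=b
c=cv2.resize(c,None,fx=3,fy=3,interpolation=3);o[455:455+135,:195]=c
o=cv2.convertScaleAbs(o,alpha=1.5)
for i in range(0,125,20): cv2.putText(o,str(235+i),(i*3,10),0,.35,(0,255,255))
for i in range(0,150,20): cv2.putText(o,str(140+i),(0,i*3+4),0,.35,(0,255,255));cv2.line(o,(0,i*3),(6,i*3),(0,255,0))
for i in range(0,120,20): cv2.putText(o,str(225+i),(390+i*3,10),0,.35,(0,255,255));cv2.putText(o,str(125+i),(390,i*3+4),0,.35,(0,255,255))
cv2.imwrite("pics/crop0.png",o)
```

```text
(no output)
```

View pics/crop0.png

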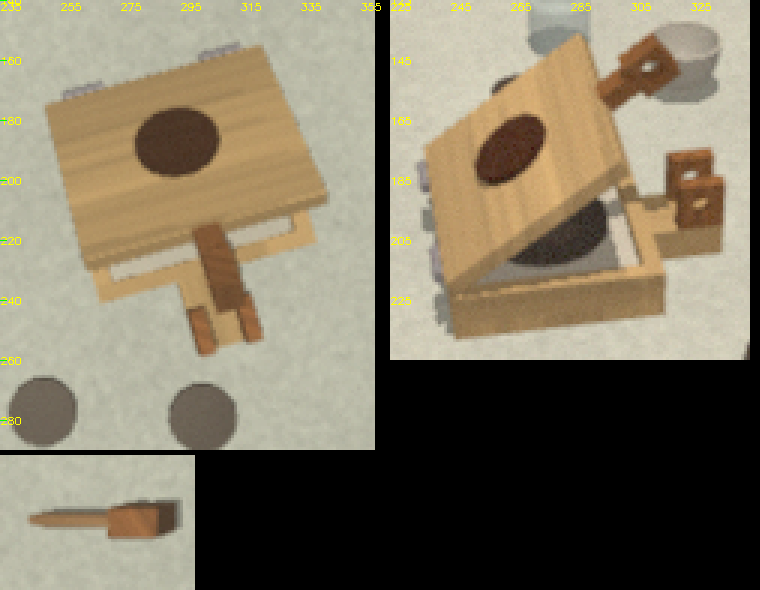

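Run:
```python
from h import *
import pickle
T=pickle.load(open("top0.pkl","rb"));S=pickle.load(open("side0.pkl","rb"))
p=lambda n,v:print(n,np.round(v,4))
a=onz(T,268.3,240,.04);b=onz(T,340.3,220,.04);p("front corners",[a,b]);d=a-b;print("len",np.linalg.norm(d));yw=np.arctan2(-d[0],d[1]);p("yaw",yw)
h1=onz(S,328.3,193,.048);h2=onz(S,325,183.3,.048);p("holes",[h1,h2]);d2=h1-h2;p("len(38),yaw",[np.linalg.norm(d2),np.arctan2(-d2[0],d2[1])])
X=np.array([np.cos(yw),np.sin(yw),0]);Y=np.array([-X[1],X[0],0])
c=(a+b)/2+X*.08;p("centre from front",c);p("hole pred",c-X*.122);p("hole side",h1-.025*Y)
pd,e=two(T,(294,187.3),S,(265,174.7));p("pad,err",[*pd,e])
hg=c+X*.08;hg[2]=.048;v=pd-hg;p("pad in hinge frame",[v@X,v@Y,v[2]])
# pad = 80 along, 16 normal
p("angle",np.arctan2(v[2],-v@X)-np.arctan2(16,80))
tip=onz(T,114.3,271.3,.027);hd=onz(T,149.3,272.7,.05);p("tip,handle",[tip,hd,[np.linalg.norm((tip-hd)[:2])]])
# handle mask
hsv=cv2.cvtColor(T["pixels"],cv2.COLOR_RGB2HSV);m=((hsv[...,1]>90)&(hsv[...,0]<25)).astype('u1');m[:250]=0;m[295:]=0;m[:,:105]=0;m[:,170:]=0
ys,xs=np.nonzero(m);print(len(xs),xs.min(),xs.max());
for x in range(xs.min(),xs.max()+1,4):print(x,ys[xs==x].min(),ys[xs==x].max(),end="; ")
for n,u,v in(("discl",249,277),("discr",303,279),("pot",404,238)):p(n,onz(T,u,v,.01 if n!="pot" else .05))
st=read_state();p("camwrist",snapshot("wrist")["position"])
w=snapshot("wrist");Rt=q2R(st["eef_rot"]);p("cam in tool",Rt.T@(np.array(w["position"])-st["ee_pos"]));p("R",Rt.T@q2R(w["orientation"]));p("tool",Rt)
```

```text
front corners [[ 0.4957  0.0302  0.04  ]
 [ 0.5427 -0.1426  0.04  ]]
len 0.17905648856634385
yaw 0.2657
holes [[ 0.4713 -0.0445  0.048 ]
 [ 0.4808 -0.0828  0.048 ]]
len(38),yaw [0.0394 0.2435]
centre from front [ 0.5964 -0.0352  0.04  ]
hole pred [ 0.4787 -0.0672  0.04  ]
hole side [ 0.4778 -0.0687  0.048 ]
pad,err [ 6.152e-01 -2.950e-02  1.017e-01  4.000e-04]
pad in hinge frame [-0.0604  0.0005  0.0537]
angle 0.5293Traceback (most recent call last):
  File "<stdin>", line 13, in <module>
  File "<stdin>", line 4, in <lambda>
    return _wrapfunc(a, 'round', decimals=decimals, out=out)
    return _wrapit(obj, method, *args, **kwds)
    conv = _array_converter(obj)
ValueError: setting an array element with a sequence. The requested array has an inhomogeneous shape after 1 dimensions. The detected shape was (3,) + inhomogeneous part.
```

```bash
cat >> h.py <<'E'
def Ryaw(deg):
    a=np.radians(deg);x=np.array([np.cos(a),np.sin(a),0]);z=np.array([0,0,-1.]);return np.c_[x,np.cross(z,x),z]
def go(P,deg):
    st=read_state();Rt=q2R(st["eef_rot"])
    print("row",np.round(Rt.T@(np.array(P)-st["ee_pos"])*1000,1),np.round(R.from_matrix(Rt.T@Ryaw(deg)).as_rotvec(),3))
E
python3 - <<'E'
from h import *
import pickle
T=pickle.load(open("top0.pkl","rb"));S=pickle.load(open("side0.pkl","rb"))
p=lambda n,v:print(n,np.round(v,4))
tip=onz(T,114.3,271.3,.027);hd=onz(T,149.3,272.7,.05);p("tip,handle",[tip,hd]);print(np.linalg.norm((tip-hd)[:2]))
for n,u,v in(("discl",249,277),("discr",303,279),("pot",404,238)):p(n,onz(T,u,v,.01 if n!="pot" else .05))
st=read_state();w=snapshot("wrist");Rt=q2R(st["eef_rot"]);p("cam in tool",Rt.T@(np.array(w["position"])-st["ee_pos"]));p("R",Rt.T@q2R(w["orientation"]));p("tool",Rt)
go([.567,-.044,.25],105)
E
```

```text
tip,handle [[0.4218 0.4023 0.027 ]
 [0.4206 0.31   0.05  ]]
0.09231579056033999
discl [0.405  0.0785 0.01  ]
discr [ 0.3997 -0.0537  0.01  ]
pot [ 0.4993 -0.2905  0.05  ]
cam in tool [ 0.0707  0.0007 -0.124 ]
R [[ 1.000e-04 -9.598e-01 -2.807e-01]
 [ 1.000e+00 -1.000e-04  8.000e-04]
 [-8.000e-04 -2.807e-01  9.598e-01]]
tool [[-9.487e-01  3.161e-01 -4.000e-04]
 [ 3.161e-01  9.487e-01 -1.700e-03]
 [-1.000e-04 -1.700e-03 -1.000e+00]]
row [-551.8 -512.    -0. ] [-0.001  0.001  0.987]
```

>>> carry_out(
  series=[
    [-50,-47,0,0,0,0.1],
    [-100,-93,0,0,0,0.2],
    [-150,-139,0,0,0,0.3],
    [-200,-186,0,0,0,0.4],
    [-250,-232,0,0,0,0.5],
    [-300,-278,0,0,0,0.6],
    [-350,-325,0,0,0,0.7],
    [-400,-371,0,0,0,0.8],
    [-450,-418,0,0,0,0.9],
    [-500,-464,0,0,0,0.987],
    [-552,-512,0,0,0,0.987],
    [-552,-512,0,0,0,0.987],
    [-552,-512,0,0,0,0.987],
    [-552,-512,0,0,0,0.987],
    [-552,-512,0,0,0,0.987],
    [-552,-512,0,0,0,0.987],
    [-552,-512,0,0,0,0.987],
    [-552,-512,0,0,0,0.987],
  ],
  jaw=1,
  squeeze=40,
)

```text
t: 1.95
ee_pos: [0.5668, -0.0426, 0.2496]
eef_rot: [-0.0, 0.608, 0.794, -0.001]
wrist_force: [-0.4, 0.4, 0.2]
finger_gap: 0.0002
```

>>> carry_out(
  series=[
    [0,0,30,0,0,0],
    [0,0,60,0,0,0],
    [0,0,85,0,0,0],
    [0,0,98,0,0,0],
    [0,-4,104,0,0,0],
    [0,-7,110,0,0,0],
    [0,-11,116,0,0,0],
    [0,-14,122,0,0,0],
    [0,-17,128,0,0,0],
    [0,-20,134,0,0,0],
    [0,-22,140,0,0,0],
    [0,-24,147,0,0,0],
    [0,-25,154,0,0,0],
    [0,-26,161,0,0,0],
    [0,-27,166,0,0,0],
    [0,-28,170,0,0,0],
    [0,-28,174,0,0,0],
    [0,-28,174,0,0,0],
  ],
)

```text
t: 3.75
ee_pos: [0.539, -0.0498, 0.0751]
eef_rot: [-0.001, 0.608, 0.794, -0.001]
wrist_force: [-0.2, 0.3, -0.1]
finger_gap: -0.0002
```

>>> carry_out(
  series=[
    [0,0,1,0,0,0],
    [0,0,2,0,0,0],
    [0,0,3,0,0,0],
    [0,0,4,0,0,0],
    [0,0,4,0,0,0],
  ],
)

```text
t: 4.25
ee_pos: [0.5391, -0.0497, 0.0745]
eef_rot: [-0.002, 0.608, 0.794, 0.0]
wrist_force: [-9.3, 0.8, 29.3]
finger_gap: 0.0001
```

Run:
```python
from h import *
s=snapshot("side");save(s,"pics/side1.png")
o=cv2.imread("pics/side1.png")[125:265,215:375];cv2.imwrite("pics/side1c.png",cv2.convertScaleAbs(cv2.resize(o,None,fx=4,fy=4,interpolation=3),alpha=1.4))
print(read_state()["wrist_force"])
```

```text
[-8.3686686   1.66084914 29.23636002]
```

View pics/side1c.png

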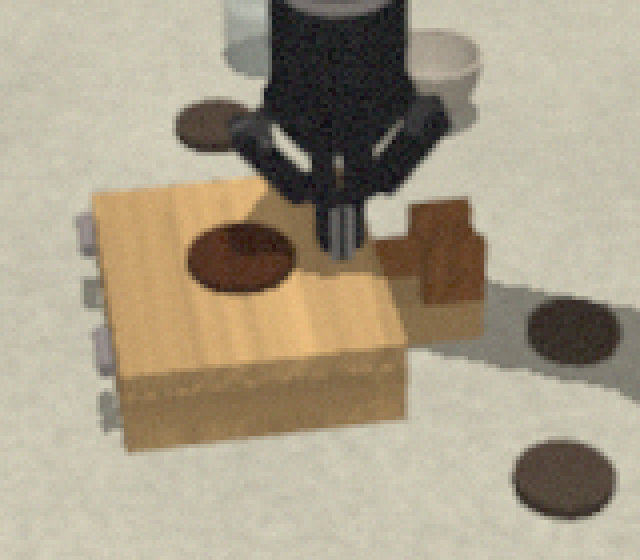

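Side crop: the lid lies flat on the tray, with no gap along the edge (125–405, 350–375), and the tongue is between the lugs. The force of 29 N confirms the hard stop. Next is the pin.

```bash
python3 -c "
from h import *
go([.4206,.311,.17],90.7)"
```

```text
row [379.5 -20.8 -94.1] [-0.003 -0.003  0.251]
```

>>> carry_out(
  series=[
    [0,0,-45,0,0,0],
    [0,0,-90,0,0,0],
    [40,-2,-94,0,0,0.1],
    [85,-4,-94,0,0,0.2],
    [130,-6,-94,0,0,0.251],
    [175,-10,-94,0,0,0.251],
    [220,-12,-94,0,0,0.251],
    [265,-14,-94,0,0,0.251],
    [310,-17,-94,0,0,0.251],
    [350,-19,-94,0,0,0.251],
    [380,-21,-94,0,0,0.251],
    [380,-21,-94,0,0,0.251],
    [380,-21,-94,0,0,0.251],
    [380,-21,-94,0,0,0.251],
  ],
  jaw=-1,
)

```text
t: 5.7
ee_pos: [0.4206, 0.3101, 0.1698]
eef_rot: [-0.002, 0.703, 0.711, -0.001]
wrist_force: [-0.1, -0.0, 0.6]
finger_gap: 0.0858
```

Run:
```python
from h import *
import pickle
s=snapshot("wrist");save(s,"pics/w1.png");pickle.dump(s,open("w1.pkl","wb"))
st=read_state();print(st["ee_pos"],st["wrist_force"],s["fx"])
```

```text
[0.42080518 0.30989162 0.16988517] [ 2.04416724 -1.16349099  0.36014056] 360.46783305483456
```

View pics/w1.png

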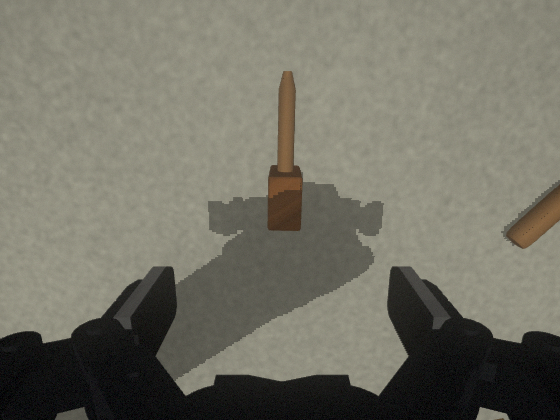

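The wrist view shows the handle's top face spanning u 268–302, v 177–230. The dowel runs up to a tip at (288,71), and the jaws are well placed either side.

Run:
```python
from h import *
import pickle
s=pickle.load(open("w1.pkl","rb"))
A=[onz(s,u,v,.05) for u,v in((268,177),(302,177),(301.5,230),(268.5,230))]
print(np.round(A,4));c=np.mean(A,0);t=onz(s,288,71,.027);d=t-c
print(c,t,np.linalg.norm(d[:2]),np.degrees(np.arctan2(d[1],d[0])))
b1=onz(s,285.5,168,.027);d=t-b1;print(np.degrees(np.arctan2(d[1],d[0])))
go([c[0],c[1],.036],90)
```

```text
[[0.4115 0.3321 0.05  ]
 [0.4349 0.3324 0.05  ]
 [0.4356 0.2937 0.05  ]
 [0.4119 0.2934 0.05  ]]
[0.42345428 0.31288367 0.05      ] [0.42448357 0.40255453 0.027     ] 0.0896767673027977 89.34235623493728
89.31062626872435
row [  2.7   3.1 133.9] [-0.004 -0.002  0.01 ]
```

>>> carry_out(
  series=[
    [3,3,40,0,0,0.022],
    [3,3,80,0,0,0.022],
    [3,3,115,0,0,0.022],
    [3,3,134,0,0,0.022],
    [3,3,134,0,0,0.022],
    [3,3,134,0,0,0.022],
  ],
)

```text
t: 6.35
ee_pos: [0.4241, 0.3124, 0.0364]
eef_rot: [-0.002, 0.712, 0.702, -0.0]
wrist_force: [-0.2, -0.3, 1.0]
finger_gap: 0.0853
```

>>> carry_out(
  series=[
    [0,0,0,0,0,0],
    [0,0,0,0,0,0],
    [0,0,0,0,0,0],
    [0,0,0,0,0,0],
    [0,0,0,0,0,0],
    [0,0,0,0,0,0],
    [0,0,0,0,0,0],
    [0,0,0,0,0,0],
    [0,0,0,0,0,0],
    [0,0,0,0,0,0],
  ],
  jaw=1,
  squeeze=50,
)

```text
t: 7.35
ee_pos: [0.4245, 0.3128, 0.037]
eef_rot: [-0.002, 0.712, 0.702, 0.0]
wrist_force: [-0.3, -0.6, 6.4]
finger_gap: 0.0235
```

```bash
python3 -c "
from h import *
st=read_state();print(st['ee_pos'],st['finger_gap'],q2R(st['eef_rot'])[:,0])
go([.4235,.3129,.2],89.3)"
```

```text
[0.42446693 0.31281408 0.03698832] 0.023510087320863206 [0.01421065 0.99989488 0.00287786]
row [   0.5   -1.4 -163. ] [-0.003 -0.003 -0.002]
```

>>> carry_out(
  series=[
    [0,0,-30,0,0,0],
    [0,0,-70,0,0,0],
    [0,0,-110,0,0,0],
    [0,0,-150,0,0,0],
    [0,0,-163,0,0,0],
    [0,0,-163,0,0,0],
  ],
)

```text
t: 7.95
ee_pos: [0.4258, 0.3132, 0.2017]
eef_rot: [-0.002, 0.712, 0.702, 0.002]
wrist_force: [-0.8, -1.1, -1.2]
finger_gap: 0.0234
```

```bash
python3 -c "
from h import *
st=read_state();print(st['wrist_force'],st['finger_gap'])
go([.513,-.198,.17],105)"
```

```text
[-0.75417491 -1.0775928  -1.23886205] 0.0234065251525692
row [-510.1   94.4   28.5] [ 0.001 -0.006 -0.276]
```

>>> carry_out(
  series=[
    [-40,7,0,0,0,-0.05],
    [-80,15,0,0,0,-0.1],
    [-120,22,0,0,0,-0.15],
    [-165,30,0,0,0,-0.2],
    [-210,39,0,0,0,-0.276],
    [-255,47,0,0,0,-0.276],
    [-300,56,0,0,0,-0.276],
    [-345,64,0,0,0,-0.276],
    [-390,72,0,0,0,-0.276],
    [-430,80,10,0,0,-0.276],
    [-470,87,20,0,0,-0.276],
    [-500,92,28,0,-0.006,-0.276],
    [-510,94,28,0,-0.006,-0.276],
    [-510,94,28,0,-0.006,-0.276],
    [-510,94,28,0,-0.006,-0.276],
    [-510,94,28,0,-0.006,-0.276],
  ],
)

```text
t: 9.55
ee_pos: [0.5128, -0.1958, 0.1703]
eef_rot: [-0.0, 0.608, 0.794, 0.001]
wrist_force: [-0.6, 0.6, -0.3]
finger_gap: 0.0235
```

Run:
```python
from h import *
import pickle
s=snapshot("wrist");save(s,"pics/w2.png");pickle.dump((s,read_state()),open("w2.pkl","wb"))
o=cv2.imread("pics/w2.png");cv2.imwrite("pics/w2b.png",cv2.convertScaleAbs(cv2.resize(o,None,fx=1.4,fy=1.4,interpolation=3),alpha=1.4))
```

```text
(no output)
```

View pics/w2b.png

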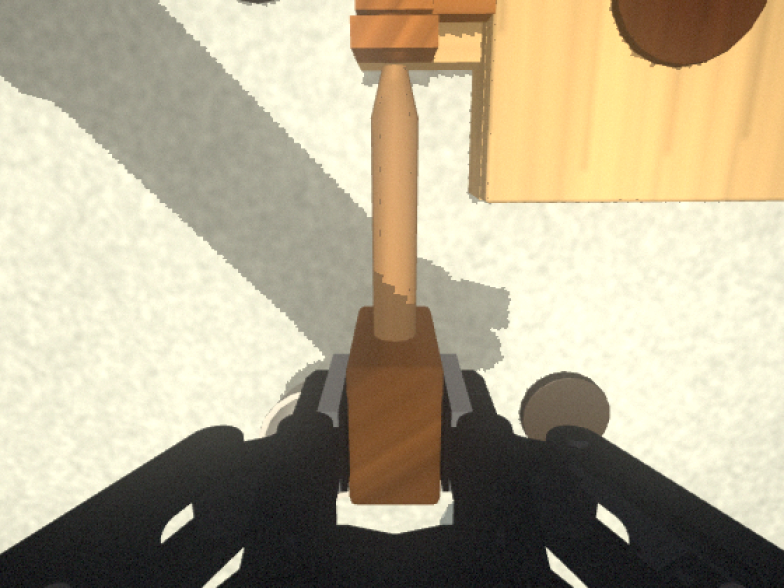

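The wrist view (scaled 1.4x) shows the dowel axis at u≈395, straight up the image. The near lug's top face is at u 350–438, v 15–47, almost square to the dowel, and the lid edge is straight at u≈485.

Run:
```python
from h import *
import pickle
s,st=pickle.load(open("w2.pkl","rb"));k=1.4
Rt=q2R(st["eef_rot"]);p0=np.array(st["ee_pos"])
C=[onz(s,u/k,v/k,.068) for u,v in((350,15),(438,14),(437,46.5),(351,48))]
print(np.round(C,4),np.linalg.norm(C[0]-C[1]),np.linalg.norm(C[1]-C[2]))
mid=np.mean(C,0);yw=np.radians(15)
for n,(a,b) in{"x":(C[0],C[1]),"x2":(C[3],C[2])}.items():d=b-a;print(n,np.degrees(np.arctan2(d[1],d[0])))
a=onz(s,482/k,190/k,.048);e1=onz(s,487.5/k,195/k,.056);e2=onz(s,496.5/k,20/k,.056);d=e2-e1;print("lid edge yaw",np.degrees(np.arctan2(d[1],d[0]))-90, e1,e2)
Y=np.array([-np.sin(yw),np.cos(yw),0]);X=np.array([Y[1],-Y[0],0])
print("hole",mid+.019*Y)
za=p0[2]-.010
t=onz(s,395/k,66/k,za);b=onz(s,395/k,335/k,za);print("dowel tip,base in tool",Rt.T@(t-p0),Rt.T@(b-p0),np.linalg.norm(t-b))
print("lug mid in tool",Rt.T@(mid-p0), "lid edge dist from hole",(e1-mid)@X)
```

```text
[[ 0.465  -0.0834  0.068 ]
 [ 0.4992 -0.0737  0.068 ]
 [ 0.5022 -0.0853  0.068 ]
 [ 0.4683 -0.0951  0.068 ]] 0.0355120380583981 0.011981334093387044
x 15.7784980759623
x2 16.104270127897962
lid edge yaw 15.153797882953896 [ 0.54341244 -0.13769631  0.056     ] [ 0.52415683 -0.06659734  0.056     ]
hole [ 0.47879879 -0.06602865  0.068     ]
dowel tip,base in tool [0.08967343 0.00120193 0.0101115 ] [0.0192057  0.00124104 0.01002511] 0.07046778730597143
lug mid in tool [0.1151512  0.00086456 0.10266151] lid edge dist from hole 0.0438630365916433
```

>>> carry_out(
  series=[
    [0,0,40,0,0,0],
    [0,0,75,0,0,0],
    [0,0,100,0,0,0],
    [0,0,112,0,0,0],
    [0,0,112,0,0,0],
    [0,0,112,0,0,0],
  ],
)

```text
t: 10.2
ee_pos: [0.514, -0.1957, 0.0596]
eef_rot: [0.001, 0.607, 0.794, 0.001]
wrist_force: [0.6, -0.7, 0.0]
finger_gap: 0.0229
```

Run:
```python
from h import *
st=read_state();Rt=q2R(st["eef_rot"]);print(st["ee_pos"],Rt[:,0],st["wrist_force"])
s=snapshot("side");save(s,"pics/s2.png")
o=cv2.imread("pics/s2.png")[90:240,250:400];cv2.imwrite("pics/s2c.png",cv2.convertScaleAbs(cv2.resize(o,None,fx=4,fy=4,interpolation=3),alpha=1.4))
go([.4788+.259*.135,-.066-.966*.135,.058],105.2)
```

```text
[ 0.51398963 -0.1956729   0.05959502] [-2.62427942e-01  9.64951504e-01  4.12094672e-04] [ 0.58376953 -0.68036605  0.0224454 ]
row [-0.3 -0.6  2. ] [0.004 0.    0.   ]
```

>>> carry_out(
  series=[
    [0,-1,1.6,0,0,0],
    [4,-1.2,1.6,0,0,0],
    [9,-1.2,1.6,0,0,0],
    [14,-1.2,1.6,0,0,0],
    [18,-1.2,1.6,0,0,0],
    [22,-1.2,1.6,0,0,0],
    [26,-1.2,1.6,0,0,0],
    [30,-1.2,1.6,0,0,0],
    [30,-1.2,1.6,0,0,0],
  ],
)

```text
t: 11.15
ee_pos: [0.5051, -0.1665, 0.0582]
eef_rot: [0.001, 0.607, 0.795, 0.002]
wrist_force: [-1.3, -0.2, -1.0]
finger_gap: 0.0233
```

>>> carry_out(
  series=[
    [4,0,0,0,0,0],
    [8,0,0,0,0,0],
    [12,0,0,0,0,0],
    [16,0,0,0,0,0],
    [20,0,0,0,0,0],
    [24,0,0,0,0,0],
    [28,0,0,0,0,0],
    [32,0,0,0,0,0],
    [36,0,0,0,0,0],
    [40,0,0,0,0,0],
    [44,0,0,0,0,0],
    [44,0,0,0,0,0],
  ],
)

```text
t: 12.35
ee_pos: [0.4934, -0.1233, 0.0582]
eef_rot: [0.001, 0.607, 0.795, 0.002]
wrist_force: [0.6, 0.9, 0.3]
finger_gap: 0.0236
```

```bash
python3 -c "
from h import *
go([.4788+.259*.045,-.066-.966*.045,.058],105.2)"
```

```text
row [14.1  0.8  0.2] [ 0.003 -0.001  0.002]
```

>>> carry_out(
  series=[
    [4,0,0,0,0,0],
    [8,0,0,0,0,0],
    [11,0,0,0,0,0],
    [13,0,0,0,0,0],
    [15,0,0,0,0,0],
    [16,0,0,0,0,0],
    [16.5,0,0,0,0,0],
    [16.5,0,0,0,0,0],
  ],
)

```text
t: 13.15
ee_pos: [0.4896, -0.1094, 0.0584]
eef_rot: [0.002, 0.607, 0.795, 0.001]
wrist_force: [1.3, -4.5, -2.5]
finger_gap: 0.0229
```

>>> carry_out(
  series=[
    [2,0,0,0,0,0],
    [3,0,0,0,0,0],
    [3.5,0,0,0,0,0],
    [3.5,0,0,0,0,0],
  ],
)

```text
t: 13.55
ee_pos: [0.4897, -0.1094, 0.0589]
eef_rot: [0.005, 0.608, 0.794, -0.0]
wrist_force: [2.7, -7.9, -4.2]
finger_gap: 0.0233
```

Run:
```python
from h import *
print(read_state()["wrist_force"])
s=snapshot("side");save(s,"pics/s3.png");w=snapshot("wrist");save(w,"pics/w3.png")
o=cv2.imread("pics/s3.png")[130:230,270:370];o=cv2.resize(o,(400,400),interpolation=3)
v=cv2.imread("pics/w3.png")[0:400,80:480][0:400]
cv2.imwrite("pics/c3.png",cv2.convertScaleAbs(np.hstack([o,v]),alpha=1.4))
```

```text
[ 2.74868374 -7.8777602  -4.19514444]
```

View pics/c3.png

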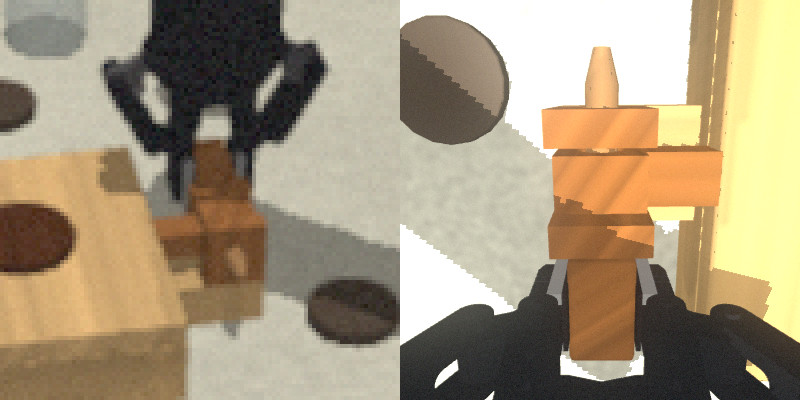

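The views show the handle's end face against the near lug, with the tapered tip (590–618, 45–105 right panel) protruding beyond the far lug and the tongue between the lugs. I'll open only partly so the finger doesn't hit the lid edge, then lift.

>>> carry_out(
  series=[
    [0,0,0,0,0,0],
    [0,0,0,0,0,0],
    [0,0,0,0,0,0],
    [0,0,0,0,0,0],
    [0,0,0,0,0,0],
    [0,0,0,0,0,0],
  ],
  jaw=0.15,
)

```text
t: 14.25
ee_pos: [0.4896, -0.1091, 0.0589]
eef_rot: [0.005, 0.608, 0.794, 0.0]
wrist_force: [-0.2, 0.0, -0.1]
finger_gap: 0.0365
```

>>> carry_out(
  series=[
    [0,0,-5,0,0,0],
    [0,0,-15,0,0,0],
    [0,0,-30,0,0,0],
    [0,0,-55,0,0,0],
    [0,0,-85,0,0,0],
    [0,0,-110,0,0,0],
    [0,0,-110,0,0,0],
    [0,0,-110,0,0,0],
  ],
)

```text
t: 15.05
ee_pos: [0.4891, -0.1084, 0.1699]
eef_rot: [0.006, 0.608, 0.794, 0.001]
wrist_force: [0.7, 0.0, -0.7]
finger_gap: 0.0366
```

Run:
```python
from h import *
s=snapshot("wrist");save(s,"pics/w4.png");t=snapshot("side")
save(t,"pics/s4.png");o=cv2.resize(cv2.imread("pics/s4.png")[130:230,270:370],(380,380),interpolation=3)
v=cv2.imread("pics/w4.png")[0:380,100:510]
cv2.imwrite("pics/c4.png",cv2.convertScaleAbs(np.hstack([o,v]),alpha=1.3))
c=np.array([.4788,-.066])+.122*np.array([.965,.262]);P=c
print("pad from hole",P, "pad from first triang shut: centre",[.5964,-.0352])
go([P[0],P[1],.15],105.2)
```

```text
pad from hole [ 0.59653  -0.034036] pad from first triang shut: centre [0.5964, -0.0352]
row [ 43.3 124.   18.7] [ 0.005  0.007 -0.001]
```

View pics/c4.png

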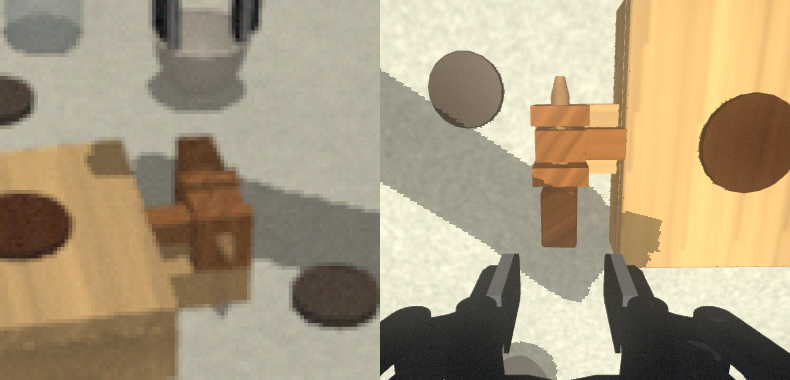

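The pin stays fully seated with the jaws clear: the handle is flush to the lug at (560,187) and the tip is out at (560,90). Now I'll close the jaws, move above the pad and press.

>>> carry_out(
  series=[
    [0,0,0,0,0,0],
    [15,41,0,0,0,0],
    [29,83,5,0,0,0],
    [43,124,18,0.005,0.007,0],
    [43,124,18,0.005,0.007,0],
    [43,124,40,0.005,0.007,0],
    [43,124,65,0.005,0.007,0],
    [43,124,80,0.005,0.007,0],
    [43,124,83,0.005,0.007,0],
    [43,124,83,0.005,0.007,0],
    [43,124,83,0.005,0.007,0],
  ],
  jaw=1,
)

```text
t: 16.25
ee_pos: [0.5977, -0.0351, 0.0867]
eef_rot: [0.001, 0.608, 0.794, 0.0]
wrist_force: [-0.9, 0.4, -0.3]
finger_gap: 0.0001
```

>>> carry_out(
  series=[
    [0,0,1,0,0,0],
    [0,0,2,0,0,0],
    [0,0,3,0,0,0],
    [0,0,4,0,0,0],
    [0,0,4.5,0,0,0],
    [0,0,4.8,0,0,0],
    [0,0,4.8,0,0,0],
    [0,0,4.8,0,0,0],
  ],
)

```text
t: 17.05
ee_pos: [0.5978, -0.035, 0.0828]
eef_rot: [0.001, 0.608, 0.794, 0.001]
wrist_force: [-1.8, 0.6, 7.7]
finger_gap: -0.0002
```

>>> carry_out(
  series=[
    [0,0,1.2,0,0,0],
    [0,0,1.3,0,0,0],
    [0,0,1.3,0,0,0],
    [0,0,1.3,0,0,0],
    [0,0,1.3,0,0,0],
    [0,0,1.3,0,0,0],
  ],
)

```text
t: 17.65
ee_pos: [0.5979, -0.035, 0.0828]
eef_rot: [0.0, 0.608, 0.794, 0.001]
wrist_force: [-2.7, -0.2, 8.7]
finger_gap: -0.0002
```

Run:
```python
from h import *
print(read_state()["wrist_force"])
s=snapshot("side");save(s,"pics/s5.png");print(read_state()["wrist_force"])
o=cv2.imread("pics/s5.png")[120:260,220:380];cv2.imwrite("pics/s5c.png",cv2.convertScaleAbs(cv2.resize(o,None,fx=4,fy=4,interpolation=3),alpha=1.4))
```

```text
[-2.65014747 -0.17289061  8.72049423]
[-3.67164982  0.79363581  8.56116406]
```

View pics/s5c.png

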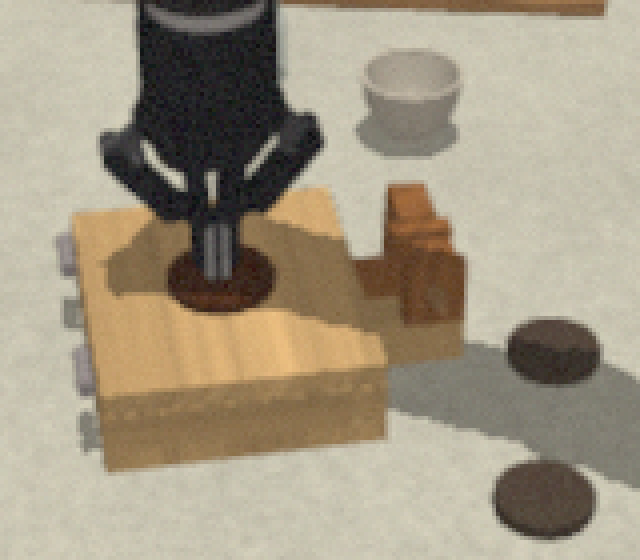

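The final view shows the fingertips on the pad at (220,275), the lid shut and the pin in the catch at (430,240). I'll nudge the force up to about 11 N.

>>> carry_out(
  series=[
    [0,0,1.6,0,0,0],
    [0,0,1.6,0,0,0],
    [0,0,1.6,0,0,0],
    [0,0,1.6,0,0,0],
    [0,0,1.6,0,0,0],
  ],
)

```text
t: 18.2
ee_pos: [0.5979, -0.035, 0.0828]
eef_rot: [-0.0, 0.608, 0.794, 0.002]
wrist_force: [-3.8, 1.0, 10.9]
finger_gap: -0.0002
```

```bash
python3 -c "
from h import *
print(read_state()['wrist_force']);print(close_job())"
```

```text
[-3.75870789  0.9986732  10.88053643]
the job is handed in; nothing more can be done
None
```

I shut the lid onto its stop, put the pin fully through the catch from the right side, let go of it, and handed the job in while pressing on the pad. The robot's clock read 18.2 s at the end, well inside the 70 s limit.

- **Lid:** a 29 N push met the hard stop, and the side view showed it flat on the tray with no gap.
- **Pin:** pushing further gave about 8 N with no more travel. The pictures taken before and after release show the handle against the lug and the tapered tip out past the far lug.
- **Press:** the last reading was 10.9 N straight up on the fingertips, plus about 4 N sideways from friction. The fingertips were on the middle of the pad.
- **Other things:** the arm touched none of the other things, and the pot and discs visible in the last view are where they were. The brush and jar were not in that last crop, so I didn't check them there.

None of the checks failed or disagreed. Two separate measurements of the catch's position agreed to within about 2 mm.

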